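Turn out the hot-end heat sink

ROBOT

A 6-joint arm with a two-finger parallel gripper is mounted at the origin on the work surface. World frame = base frame: x ahead of the robot, y to its left, z up, the work surface at z = 0. Lengths are in m, angles in degrees, forces in N, time in s.
With the tool pointing down it reaches from about 0.4 to 0.825 m from the base axis. Payload 7 kg.
Tool frame: the origin (TCP) lies midway between the tips of the shut fingers; the grasp point (between the pads) lies 19 mm behind it; z points along the fingers, y is the line along which they close (so a half turn about z gives the same grasp; the last joint's range is limited). The gripper opens to 88 mm and grips with 3 to 60 N. Pads are 19 mm wide; open, the fingers measure 130 mm over their backs; the gripper's body (78 mm by 193 mm) begins 47 mm behind the grasp point.
Start: joints at [92.367, 20.546, 0.682, 0, -70.136, -16.507], TCP at [0.165, 0.655, 0.227] pointing down, gripper open.
Joint ranges: [-176.03, 176.03], [-82.01, 121.73], [-58.28, 71.71], [-173.87, 95.51], [-174.79, -0.11], [-173.66, 173.66]. Speed limits (degrees/s): [136.94, 136.94, 172.46, 180, 180, 180].

INTERFACE

Orientations are given as a 3x3 rotation matrix whose columns are the frame's x, y, z axes.
In Python, from rig import robot gives the robot as it stands. Calls block until the motion is done:
- robot.goto(position, orientation): joint-space move of the TCP to a pose.
- robot.servo_line(position, ori=None, speed=0.15): straight line of the TCP; ori=None keeps the orientation; speed is the mean speed in m/s.
- robot.movej(angles): joint-space move.
- robot.move_gripper(opening): opening from 0.0 (shut) to 1.0 (fully open); the grip force is fixed at half the most; returns when the fingers have stopped.
- robot.dwell(seconds).
- robot.ik(position, orientation): joint angles nearest the present ones, or None.
- robot.grab_frame(name): name is "scene" or "top"; returns (picture, depth): 420x560x3 uint8, red, green, blue; 420x560 float32, m along the optical axis (not along the pixel's ray), 0 where there is no reading.
- robot.camera_info(name): a dict with "vfov" (degrees; the focal length in pixels is half the picture's height over the tangent of half this angle, whatever the lens; pixels are square), "cx", "cy" (the principal point, pixels), "view" (4x4, takes a point from world to camera coordinates). Camera axes: x right, y down, z forward; pixel columns grow to the right and rows downward; lengths in m; the calibration is good to about 2 mm. A picture is of the moment at which its call begins. camera_info takes no time and is no camera call.
A pose or a line that the arm cannot do raises robot.Unreachable and nothing moves.
- robot.job_done(): hands the job in; it is judged then, once.
Readings, each from a call of its own:
- robot.read_t(): time.
- robot.read_qpos(): joint angles.
- robot.read_qvel(): joint speeds.
- robot.read_effort(): joint torques, N m.
- robot.read_position(): TCP position.
- robot.read_tcp_rot(): TCP orientation.
- robot.read_force(): force on the tool from outside, world axes, zero at the start.
- robot.read_ft_torque(): the same for the moment, N m.
- robot.read_grip_width(): opening from 0.0 (shut) to 1.0 (fully open).
- robot.read_finger_force(): force on a finger pad.
Only numpy, scipy, OpenCV 4.12 (cv2) and the standard library are available. Lean on these libraries where they do the work, as an engineer would, in place of code of your own. Each camera call takes 0.05 s, during which the arm holds its last target. There are 200 camera calls.

TASK

Pinch the bent flanges of the clear cover and the orange rack together, turn the closed pair upside down into the white tray so that the rack lies on its cover, and let go. Then lift the rack straight off by the black handle on its back and set it down on the blue table beside the tray, leaving the heat sink standing upright on the cover in the tray; never drop the heat sink on the table.

Things in the scene. Friction and masses are not known exactly. Their poses are not given: they have to be found in the camera images.
- rack: Loose orange rack, 140 g: block 70 (x) x 80 (y) x 34 mm, filling z = -34..0; origin: centre of the open face, z out of it. Middle pocket 28 x 28 mm, 29 deep, holds the heat sink; outer two empty. At the start it stands on edge in a fixed grey stand: x down, z (the face) to the robot's left and 10 degrees up, flange on top sloping up 40 degrees to the right. Lifts straight up out.
- rack_flange (a point): Where to pinch both flanges. Rack's flange: 65 mm long, 80 wide, 5 thick; starts at the block's edge x = -35, z = 0 and runs along (-cos 40 deg, 0, -sin 40 deg) of the rack frame. This point: 50 mm out, on the surface where the cover's flange (4 mm) lies over the rack's (together 9 mm). Axes as the rack. Fingertips stay 25 mm or more from the bend, as the block is near behind it.
- rack_handle (a point): Point in the black handle on the centre of the rack's back, 22 mm out from the back and 10 mm below the handle's end. Handle: 28 (x) x 14 (y) mm, 32 mm proud (rack z = -34..-66); grip it across the 14 mm (y). Axes as the rack.
- cover: Loose clear cover with blue flange and edges, 40 g, a 4 mm sheet bent to match the rack's open face (70 x 80 mm) and flange (65 x 80 mm), on which it lies unfastened. Origin: centre of the plate's inner face; at the start its frame coincides with the rack's; plate fills z = 0..4 mm. Turned over, z points down and the flange rises at 40 degrees, towards -x.
- heatsink: Finned round aluminium heat sink, 22 mm diameter, 26 mm long, 30 g, loose in the rack's middle pocket behind the clear cover. Origin: its centre; z along its axis.
- tray: White fixed tray, 120 (x) x 130 (y) mm, solid foot; grey floor 110 x 120 mm, 25 mm above the table. Walls 14 mm above the floor at +x end and sides; 4 mm lip at the -x end (to the robot's right), over which the flanges should reach. Origin: centre of underside, z up. Table midway between the rack's start and the tray is clear, with room for the rack. The green bin is not the tray.

How it is judged (in metres and radians):
On the way:
1. the rack with its cover still closed on it and the heat sink inside is upside down over the tray (angle between each of rack, cover's own z axis and vertical above 2.8 rad and distance between rack and cover below 0.012 m and horizontal distance between cover and tray below 0.04 m and distance between heatsink and rack below 0.03 m), for 0.2 s.
At the end, for the whole second after the job is handed in: The cover lies in the tray, inner face up and flat within 10 degrees, its centre within 30 mm of the tray's centre each way; the heat sink stands on its plate, upright within 10 degrees; the rack lies on the table, its centre at least 100 mm from the tray's; all at rest and released (x of cover in the frame of tray between -0.03 and 0.03 m and y of cover in the frame of tray between -0.03 and 0.03 m and z of cover in the frame of tray between 0.018 and 0.042 m and angle between cover's own z axis and vertical above 2.96 rad and angle between the z axis of heatsink and the z axis of tray, either way round below 0.18 rad and x of heatsink in the frame of cover between -0.035 and 0.035 m and y of heatsink in the frame of cover between -0.04 and 0.04 m and z of heatsink in the frame of cover between -0.02 and -0.006 m and height (world z) of rack below 0.06 m and horizontal distance between rack and tray above 0.1 m and linear speed of each of rack, heatsink, cover below 0.02 m/s); the robot touches nothing.
It fails at once if the heat sink falls to the table (height (world z) of heatsink below 0.022 m).
It also fails if it takes over 58 s, if anything falls off the work surface, if the arm or the gripper's body presses on something with over 40 N, if the wrist force passes 120 N, or if a joint passes its speed limit or range.

## Working session

There is one attempt and no reset: what is moved stays moved. The work goes in short steps, each a Python script; the robot and the scene stay as the last script left them, time stands still between calls to the robot, and variables do not carry over. Pictures are saved under pics/ and viewed, at most 10 in all, crops included, and the job is handed in when it is done.

```bash
ls; mkdir -p pics
python3 - <<'E'
from rig import robot
import numpy as np,cv2
for n in("scene","top"):
    p,d=robot.grab_frame(n); cv2.imwrite(f"pics/{n}0.png",p[:,:,::-1]); np.save(f"pics/{n}0.npy",d)
    print(n,robot.camera_info(n),(d>0).mean())
print(robot.read_tcp_rot(),robot.read_t())
E
```

```text
pics
scene {'vfov': 44.901369826133255, 'cx': 273.3448027365876, 'cy': 213.15182856326783, 'view': array([[-0.17624881,  0.98428298,  0.01110759,  0.12020761],
       [ 0.57949634,  0.11287476, -0.80712036, -0.27264989],
       [-0.7956886 , -0.13581719, -0.59028242,  1.69142439],
       [ 0.        ,  0.        ,  0.        ,  1.        ]])} 0.9959396258503401
top {'vfov': 43.29701469132865, 'cx': 280.12075331954367, 'cy': 207.79524439905865, 'view': array([[ 0.02460971, -0.99960053,  0.01389758, -0.03741166],
       [-0.99024153, -0.0262821 , -0.13686114,  0.62978419],
       [ 0.13717173, -0.01039384, -0.99049275,  0.95187601],
       [ 0.        ,  0.        ,  0.        ,  1.        ]])} 0.9959736394557823
[[ 9.69684678e-01 -2.44359504e-01 -2.40776084e-04]
 [-2.44359591e-01 -9.69683581e-01 -1.46370084e-03]
 [ 1.24192596e-04  1.47816422e-03 -9.99998900e-01]] 0.1
```

View pics/scene0.png

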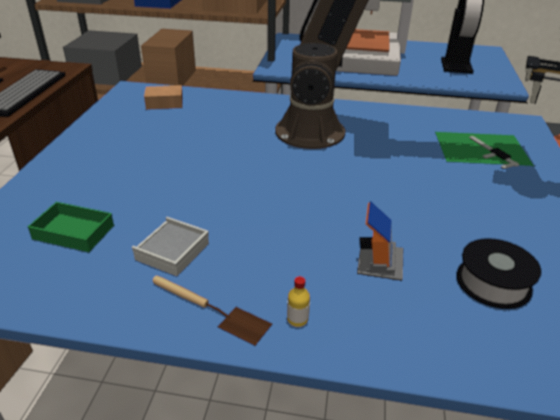

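View pics/top0.png

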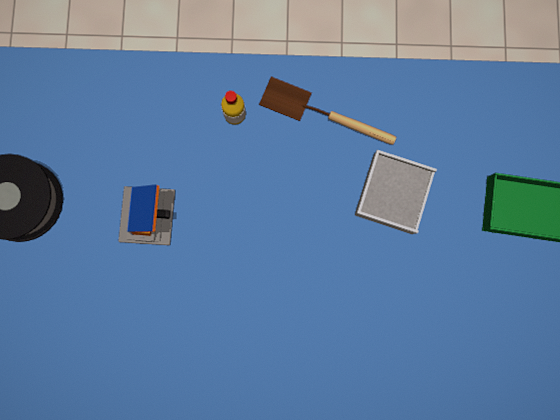

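The scene view shows the stand with the blue flange at about (378,222) and the tray at (172,245). In the top view the flange is at (143,208), the handle at (164,214) and the tray at (396,192).

```bash
cat > h.py <<'E'
import numpy as np,cv2
from rig import robot
def cloud(n,d):
    c=robot.camera_info(n);f=210/np.tan(np.radians(c["vfov"]/2));V=c["view"]
    v,u=np.mgrid[:420,:560]
    P=np.stack([(u-c["cx"])/f*d,(v-c["cy"])/f*d,d],-1)
    return (P-V[:3,3])@V[:3,:3]
E
python3 - <<'E'
from h import *
np.set_printoptions(precision=4,suppress=True)
def plane(P):
    for _ in range(3):
        c=P.mean(0);n=np.linalg.svd(P-c,full_matrices=False)[2][2];n*=np.sign(n[2]);r=(P-c)@n;P=P[abs(r)<max(.0015,2*r.std())]
    return c,n,r.std(),len(P),P
for n,box,tb in(("top",(115,170,180,250),(350,145,442,240)),("scene",(355,195,410,280),(128,215,215,275))):
    d=np.load(f"pics/{n}0.npy");p=cv2.imread(f"pics/{n}0.png");X=cloud(n,d)
    h=cv2.cvtColor(p,cv2.COLOR_BGR2HSV).astype(int)
    roi=np.zeros(d.shape,bool);roi[box[1]:box[3],box[0]:box[2]]=1
    print(n,"table z",np.median(X[330:400,100:450,2]) if n=="top" else np.median(X[180:220,200:330,2]))
    m=roi&(X[...,2]>.085)&(abs(h[...,0]-115)<20)&(h[...,1]>120)
    m=cv2.erode(m.astype(np.uint8),np.ones((2,2)))>0
    c,nn,s,k,P=plane(X[m]);print("flange c,n",c,nn,s,k,"tilt",np.degrees(np.arccos(nn[2])),"yaw",np.degrees(np.arctan2(nn[1],nn[0])))
    w=np.cross([0,0,1],nn);w/=np.linalg.norm(w);up=np.cross(nn,w)
    m2=roi&(X[...,2]>.07)&(abs((X-c)@nn)<.003)
    Q=X[m2]-c;r,cs=cv2.minAreaRect(np.c_[Q@w,Q@up].astype(np.float32))[:2]
    print(" rect centre",c+r[0]*w+r[1]*up,"size",cs,"extent",(Q@w).min(),(Q@w).max(),(Q@up).min(),(Q@up).max(),"w",w,"up",up)
    o=roi&((h[...,0]<14)&(h[...,1]>130));Q=X[o];print(" orange",Q.min(0),Q.max(0))
    k=roi&(p.max(2)<40);Q=X[k];print(" black",len(Q),np.median(Q,0),Q.min(0),Q.max(0))
    # tray
    roi[:]=0;roi[tb[1]:tb[3],tb[0]:tb[2]]=1
    fl=roi&(h[...,1]<50)&(X[...,2]>.012)
    Q=X[fl];print(" tray z hist",np.histogram(Q[:,2],bins=np.arange(.01,.06,.004)))
    r=cv2.minAreaRect(Q[:,:2].astype(np.float32));print(" tray rect",r, cv2.boxPoints(r).tolist())
    q=Q[abs(Q[:,2]-np.median(Q[:,2]))<.003];print(" floor",np.median(Q[:,2]),cv2.minAreaRect(q[:,:2].astype(np.float32)))
    cr=[cv2.resize(p[b[1]-8:b[3]+8,b[0]-8:b[2]+8],None,fx=4,fy=4,interpolation=cv2.INTER_CUBIC)for b in(box,tb)]
    H=max(a.shape[0] for a in cr);cv2.imwrite(f"pics/c_{n}.png",np.hstack([cv2.copyMakeBorder(a,0,H-a.shape[0],0,0,0)for a in cr]))
a=cv2.imread("pics/c_top.png");b=cv2.imread("pics/c_scene.png");W=max(a.shape[1],b.shape[1])
f=lambda a:cv2.copyMakeBorder(a,0,0,0,W-a.shape[1],0)
o=np.vstack([f(a),f(b)]);s=min(800/o.shape[1],600/o.shape[0]);cv2.imwrite("pics/crop.png",cv2.resize(o,None,fx=s,fy=s))
E
```

```text
top table z -0.0009574952556186528
flange c,n [0.6133 0.2191 0.117 ] [0.0246 0.6402 0.7678] 0.0008678185103379403 944 tilt 39.8397251085643 yaw 87.79572986590902
 rect centre [0.6144 0.2208 0.1155] size (0.08003698289394379, 0.07195257395505905) extent -0.041091266216076186 0.03903592770347443 -0.03827815131488433 0.0336196345936277 w [-0.9993  0.0385  0.    ] up [-0.0295 -0.7673  0.6406]
 orange [0.5737 0.1892 0.0194] [0.6518 0.2529 0.1361]
 black 94 [0.611  0.1948 0.0609] [0.606  0.1826 0.0073] [0.6186 0.2081 0.0686]
 tray z hist (array([   0,    4,  272, 2412,  899,  114,  278,  241,    9,    0,    0,
          0]), array([0.01 , 0.014, 0.018, 0.022, 0.026, 0.03 , 0.034, 0.038, 0.042,
       0.046, 0.05 , 0.054, 0.058]))
 tray rect ((0.5910823345184326, -0.18266713619232178), (0.15566012263298035, 0.36252495646476746), 52.72278594970703) [[0.39970967173576355, -0.13481202721595764], [0.6881760358810425, -0.354383260011673], [0.7824549674987793, -0.2305222451686859], [0.49398863315582275, -0.010951012372970581]]
 floor 0.025167516242159127 ((0.6690853834152222, -0.24314312636852264
[... 526 characters left out ...]
10 [0.6191 0.1984 0.0512] [0.608  0.1874 0.0348] [0.624  0.2102 0.0631]
 tray z hist (array([  48,   89,  404, 1114,  240,  165,  269,   40,    0,    0,    0,
          0]), array([0.01 , 0.014, 0.018, 0.022, 0.026, 0.03 , 0.034, 0.038, 0.042,
       0.046, 0.05 , 0.054, 0.058]))
 tray rect ((1.06996750831604, -0.1055884063243866), (1.0221418142318726, 0.17065832018852234), 19.08824348449707) [[0.55909264087677, -0.1920834332704544], [0.6149019002914429, -0.35335826873779297], [1.58084237575531, -0.019093379378318787], [1.5250331163406372, 0.14218145608901978]]
 floor 0.02381115029450371 ((0.6724647283554077, -0.24334025382995605), (0.12361425906419754, 0.13016995787620544), 72.255126953125)
```

View pics/crop.png

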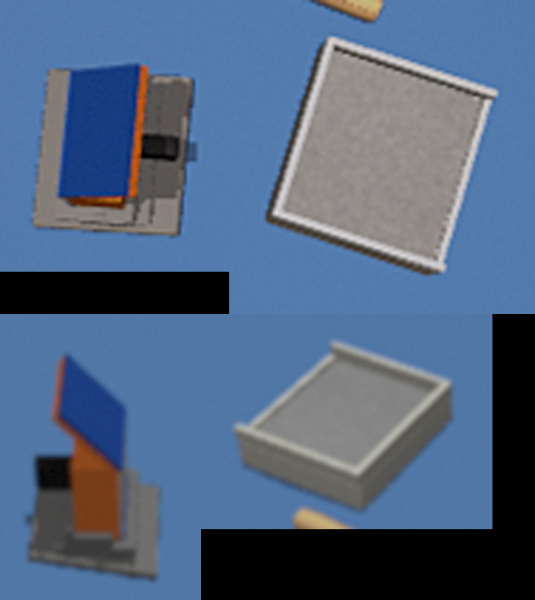

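The crop shows the tray's low lip on its right side in the top view, so tray x has a yaw of about 73°. The flange plane from the top view tilts 39.8°, as stated. Next I get the corners by casting rays from both views.

Run:
```python
from h import *
np.set_printoptions(precision=4,suppress=True)
c0=np.array([0.6133,0.2191,0.1170])
def rays(n,uv):
    c=robot.camera_info(n);f=210/np.tan(np.radians(c["vfov"]/2));R=c["view"][:3,:3];o=-R.T@c["view"][:3,3]
    return o,np.c_[(uv-[c["cx"],c["cy"]])/f,np.ones(len(uv))]@R
def cast(n,uv,c,nn):
    o,d=rays(n,uv);return o+d*(((c-o)@nn)/(d@nn))[:,None]
def big(m):
    k,l,s,_=cv2.connectedComponentsWithStats(m.astype(np.uint8));return (l==1+np.argmax(s[1:,4])).astype(np.uint8)
rect={}
for n,box,tb in(("top",(115,170,180,250),(350,145,442,240)),("scene",(355,195,410,280),(128,215,215,275))):
    d=np.load(f"pics/{n}0.npy");p=cv2.imread(f"pics/{n}0.png").astype(int);X=cloud(n,d)
    roi=np.zeros(d.shape,bool);roi[box[1]:box[3],box[0]:box[2]]=1
    m=big(roi&(p[...,1]<.52*p[...,0])&(p[...,0]>70)&(p[...,2]<.5*p[...,0]))
    ct=cv2.findContours(m,0,1)[0][0][:,0].astype(np.float32)
    r=cv2.minAreaRect(ct); 
    q=cv2.approxPolyDP(cv2.convexHull(ct),4,True)[:,0]; print(n,"area",m.sum(),"quad px",q.tolist())
    Q=cast(n,q.astype(float),c0,np.array([0.0246,.6402,.7678]));print(Q)
    rect[n]=q.astype(float)
    roi[:]=0;roi[tb[1]:tb[3],tb[0]:tb[2]]=1
    t=big(roi&(X[...,2]>.012)&(X[...,2]<.05)&(np.ptp(p,axis=2)<45))
    Q=X[t>0];r=cv2.minAreaRect(Q[:,:2].astype(np.float32));print(" tray",r)
    a=np.radians(72.9);x=np.array([np.cos(a),np.sin(a)]);y=np.array([-x[1],x[0]])
    fl=Q[(abs(Q[:,2]-.025)<.002)];print("  floor mid",np.median(fl,0), "pct",[np.percentile(fl[:,:2]@v,[1,99]) for v in(x,y)],"wall pct",[np.percentile(Q[Q[:,2]>.034][:,:2]@v,[1,99]) for v in(x,y)])
    mid=.5*sum(np.sum(np.percentile(fl[:,:2]@v,[2,98]))*v for v in(x,y));print("  mid",mid)
```

```text
top area 1066 quad px [[155.0, 185.0], [151.0, 230.0], [128.0, 230.0], [132.0, 187.0]]
[[0.6513 0.1944 0.1364]
 [0.574  0.1966 0.137 ]
 [0.5767 0.2468 0.0951]
 [0.654  0.2448 0.0942]]
 tray ((0.6707754731178284, -0.24376703798770905), (0.12094531953334808, 0.13074330985546112), 73.01717376708984)
  floor mid [ 0.6714 -0.245   0.0249] pct [array([-0.0941,  0.0171]), array([-0.7728, -0.6556])] wall pct [array([-0.0935,  0.0245]), array([-0.7777, -0.6479])]
  mid [ 0.6716 -0.2458]
scene area 451 quad px [[371.0, 203.0], [390.0, 221.0], [388.0, 240.0], [369.0, 223.0]]
[[0.5801 0.1995 0.1344]
 [0.5851 0.2466 0.095 ]
 [0.6566 0.2417 0.0968]
 [0.6543 0.1972 0.134 ]]
 tray ((0.6709206700325012, -0.24227166175842285), (0.12456566840410233, 0.1350434571504593), 73.14677429199219)
  floor mid [ 0.6697 -0.2467  0.0242] pct [array([-0.0943,  0.0256]), array([-0.7779, -0.6511])] wall pct [array([-0.0926,  0.0269]), array([-0.7792, -0.6467])]
  mid [ 0.673  -0.2424]
```

```bash
cat >> h.py <<'E'
Z=np.array([0,0,1.])
def hd(a): a=np.radians(a);return np.array([np.cos(a),np.sin(a),0])
def rackR(x,z): return np.stack([x,np.cross(z,x),z],1)
h0=hd(88.0);s10,c10=np.sin(np.pi/18),np.cos(np.pi/18)
R0=rackR(h0*s10-Z*c10,h0*c10+Z*s10)
P0=np.array([.613,.2037,.1245])
PIN=np.array([-.0733,0,-.0321])
TR=np.array([.671,-.244,0]);h1=hd(73.);R1=rackR(h1,-Z)
c40,s40=np.cos(np.radians(40)),np.sin(np.radians(40))
def toolR(h,s):
    z=c40*h-s40*Z;y=s*(s40*h+c40*Z);return np.stack([np.cross(y,z),y,z],1)
E
python3 - <<'E'
from h import *
np.set_printoptions(precision=3,suppress=True)
for s in(1,-1):
    T0=toolR(h0,s);T1=R1@R0.T@T0
    print(s,"check",np.abs(T1-toolR(h1,-s)).max())
    G1=TR+[0,0,.029]+R1@PIN
    tcp=lambda G,T,b=0:G+(.019-b)*T[:,2]
    print("pinch1",G1)
    for nm,p,T in(("pre",tcp(P0,T0,.1),T0),("grip",tcp(P0,T0),T0),("lift",tcp(P0+[0,0,.15],T0),T0),("hov",tcp(G1+[0,0,.1],T1),T1),("fin",tcp(G1,T1),T1),("ret",tcp(G1,T1,.12),T1)):
        q=robot.ik(p,T);print(nm,p,None if q is None else np.array(q))
E
```

```text
1 check 1.1102230246251565e-16
pinch1 [ 0.65  -0.314  0.061]
pre [0.611 0.142 0.177] [ -2.893  24.177   0.046 -52.323 -75.411 -70.546]
grip [0.614 0.218 0.112] [  3.435  27.978  -2.968 -56.021 -66.874 -68.188]
lift [0.614 0.218 0.262] [  4.526  18.103   3.143 -51.818 -75.52  -82.452]
hov [ 0.654 -0.3    0.149] [-36.027  40.788  24.669 -46.516 -93.524 114.505]
fin [ 0.654 -0.3    0.049] [-36.017  46.58   21.821 -46.46  -87.562 120.763]
ret [ 0.627 -0.388  0.126] [-41.669  45.997  31.367 -44.731 -98.453 117.261]
-1 check 1.1102230246251565e-16
pinch1 [ 0.65  -0.314  0.061]
pre [0.611 0.142 0.177] [ -2.893  24.177   0.046 -52.323 -75.411 109.454]
grip [0.614 0.218 0.112] [  3.435  27.978  -2.968 -56.021 -66.874 111.812]
lift [0.614 0.218 0.262] [  4.526  18.103   3.143 -51.818 -75.52   97.548]
hov [ 0.654 -0.3    0.149] [-36.027  40.788  24.669 -46.516 -93.524 -65.495]
fin [ 0.654 -0.3    0.049] [-36.017  46.58   21.821 -46.46  -87.562 -59.237]
ret [ 0.627 -0.388  0.126] [-41.669  45.997  31.367 -44.731 -98.453 -62.739]
```

Run:
```python
from h import *
np.set_printoptions(precision=3,suppress=True)
T0=toolR(h0,1);t=lambda b,u=0:P0+(.019-b)*T0[:,2]+[0,0,u]
robot.move_gripper(.45)
robot.goto(t(.1,.2),T0); robot.servo_line(t(.1),speed=.2); robot.servo_line(t(0),speed=.08)
print(robot.read_force(),robot.read_t(),robot.read_position()-t(0))
p,d=robot.grab_frame("scene");a=p[160:300,320:460]
p2,d=robot.grab_frame("top");b=p2[150:290,80:220]
cv2.imwrite("pics/g1.png",cv2.resize(np.hstack([a,b])[:,:,::-1],None,fx=2.8,fy=2.8,interpolation=2))
```

```text
[ 0.116  0.69  -0.324] 6.1083 [ 0. -0.  0.]
```

View pics/g1.png

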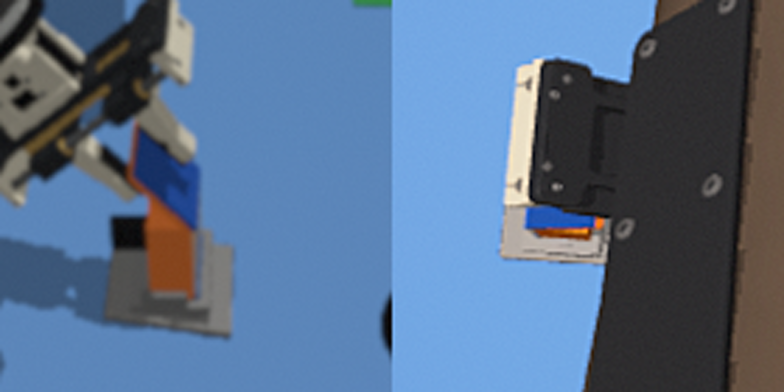

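The fingers straddle both flanges, with the upper pad at (180,130) and the lower at (110,165) in the scene crop, and no contact force. I'll pinch and lift.

Run:
```python
from h import *
np.set_printoptions(precision=3,suppress=True)
T0=toolR(h0,1);p0=P0+.019*T0[:,2]
robot.move_gripper(0.0)
print(robot.read_grip_width()*88,robot.read_finger_force(),robot.read_force())
robot.servo_line(p0+[0,0,.03],speed=.05);print(robot.read_force())
robot.servo_line(p0+[0,0,.17],speed=.12);print(robot.read_force(),robot.read_grip_width()*88,robot.read_t())
p,d=robot.grab_frame("scene");a=p[100:300,300:480];np.save("pics/l.npy",d)
p2,d=robot.grab_frame("top");b=p2[100:300,60:240]
cv2.imwrite("pics/l1.png",cv2.resize(np.hstack([a,b])[:,:,::-1],None,fx=2.2,fy=2.2,interpolation=2))
```

```text
8.529872155870487 29.981476664543152 [0.525 0.899 1.737]
[-0.537  0.311 -0.831]
[-0.742 -0.482 -2.761] 8.584490118475054 8.8833
```

View pics/l1.png

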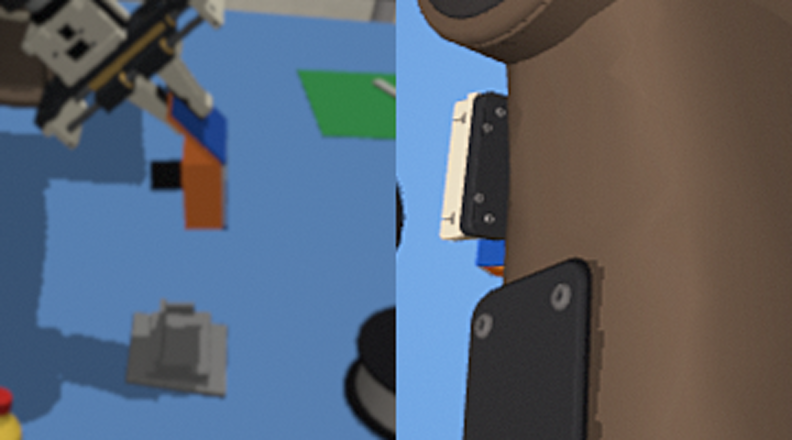

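The pair is out of the stand and still closed, seen at (200,170) in the scene crop. Next I carry it and turn it over the tray.

Run:
```python
from h import *
np.set_printoptions(precision=3,suppress=True)
T1=toolR(h1,-1);G1=TR+[0,0,.029]+R1@PIN
hov=G1+.019*T1[:,2]+[0,0,.13]
qa=np.array(robot.read_qpos());qb=np.array(robot.ik(hov,T1));print(qb)
t=robot.read_t()
for f in(.25,.5,.75,1):robot.movej(qa+f*(qb-qa))
robot.dwell(.3)
print(robot.read_t()-t,robot.read_t(),robot.read_force(),robot.read_grip_width()*88,robot.read_position()-hov)
p,d=robot.grab_frame("scene");a=p[120:320,80:260];np.save("pics/h_scene.npy",d);cv2.imwrite("pics/h_scene.png",p[:,:,::-1])
p2,d=robot.grab_frame("top");b=p2[100:300,320:500];np.save("pics/h_top.npy",d);cv2.imwrite("pics/h_top.png",p2[:,:,::-1])
cv2.imwrite("pics/h1.png",cv2.resize(np.hstack([a,b])[:,:,::-1],None,fx=2.2,fy=2.2,interpolation=2))
```

```text
[-36.053  39.276  25.949 -46.667 -95.461 112.488]
3.6334 12.6167 [-0.307  0.807 -1.739] 8.470455846944649 [0.    0.001 0.   ]
```

View pics/h1.png

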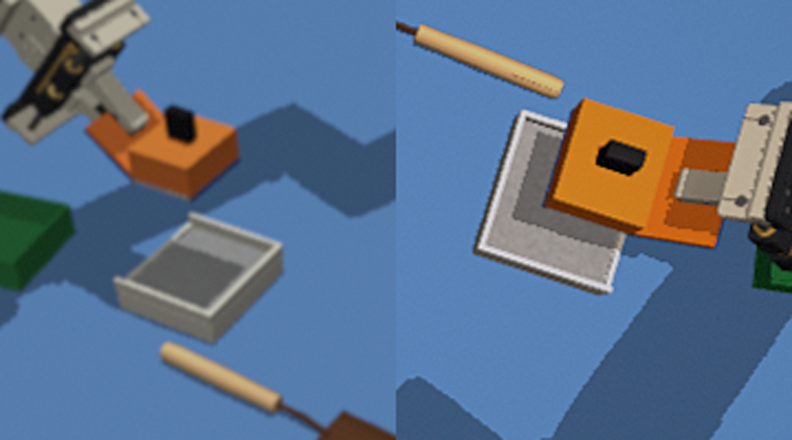

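The pair is upside down and closed above the tray, with the black handle on top at (622,157) in the top crop. I'll measure the back plane's centre, tilt and yaw.

```bash
cat > m.py <<'E'
from h import *
np.set_printoptions(precision=4,suppress=True)
def back(tag,zexp,c0=TR):
    for n in("top","scene"):
        d=np.load(f"pics/{tag}_{n}.npy");p=cv2.imread(f"pics/{tag}_{n}.png").astype(int);X=cloud(n,d)
        near=np.linalg.norm(X[...,:2]-c0[:2],axis=2)<.09
        m=near&(p[...,2]>1.8*p[...,0])&(abs(X[...,2]-zexp)<.012)
        Q=X[m];A=np.c_[Q[:,:2]-c0[:2],np.ones(len(Q))]
        for _ in range(3):
            k=np.linalg.lstsq(A,Q[:,2],rcond=None)[0];r=abs(Q[:,2]-A@k);g=r<.003;A,Q=A[g],Q[g]
        nb=near&(p.max(2)<50)&(X[...,2]>zexp+.02);B=X[nb]
        print(n,len(Q),"slope deg x,y",np.degrees(k[:2]),"z",k[2],"rect",cv2.minAreaRect(Q[:,:2].astype(np.float32)),
         "handle top",cv2.minAreaRect(B[B[:,2]>np.percentile(B[:,2],90)-.004][:,:2].astype(np.float32)),np.percentile(B[:,2],[50,95]))
E
python3 -c "
from m import *
back('h',.193)"
```

```text
top 1903 slope deg x,y [-0.1419 -0.2886] z 0.19133078131855216 rect ((0.6661024689674377, -0.26347479224205017), (0.11277204751968384, 0.08007033914327621), 73.15839385986328) handle top ((0.6478411555290222, -0.3182274103164673), (0.01250295527279377, 0.07533642649650574), 72.7877426147461) [0.3175 0.3218]
scene 614 slope deg x,y [-0.9209 -0.7503] z 0.19013713593409742 rect ((0.6669045090675354, -0.2629735767841339), (0.11664093285799026, 0.08252052962779999), 74.04935455322266) handle top ((0.6518316864967346, -0.3180404007434845), (0.009256390854716301, 0.07359160482883453), 72.76219940185547) [0.2682 0.319 ]
```

Level within 1°, yaw 73°, and centred within 2 mm of the tray. The pair sits about 2 mm lower than planned. I'll lower it until it touches, then release.

Run:
```python
from h import *
np.set_printoptions(precision=3,suppress=True)
T1=toolR(h1,-1);G1=TR+[0,0,.029]+R1@PIN
base=G1+.019*T1[:,2]
robot.servo_line(base+[0,0,.008],speed=.08);robot.dwell(.2)
f0=robot.read_force();print(f0)
for k in range(12):
    z=.007-.001*k;robot.servo_line(base+[0,0,z],speed=.02)
    df=(robot.read_force()-f0)[2]
    if df>2.0:break
print(z,df,robot.read_t())
w=robot.read_grip_width();robot.dwell(.2)
robot.move_gripper(w+.12);robot.dwell(.2)
print(robot.read_grip_width()*88,robot.read_force())
robot.servo_line(base-.13*T1[:,2]+[0,0,z],speed=.1)
robot.servo_line(base-.13*T1[:,2]+[0,0,z+.15],speed=.3)
print(robot.read_t())
for n in("scene","top"):
    p,d=robot.grab_frame(n);np.save(f"pics/r_{n}.npy",d);cv2.imwrite(f"pics/r_{n}.png",p[:,:,::-1])
a=cv2.imread("pics/r_scene.png")[120:320,80:260];b=cv2.imread("pics/r_top.png")[100:300,320:500]
cv2.imwrite("pics/r1.png",cv2.resize(np.hstack([a,b]),None,fx=2.2,fy=2.2,interpolation=2))
from m import back
back('r',.063)
```

```text
[ 0.304  0.871 -2.001]
0.005 5.395803564778982 15.3417
19.544993446509224 [-0.793  0.468  6.119]
18.3167
top 1447 slope deg x,y [ 0.0645 -0.7653] z 0.06195148167203895 rect ((0.6657458543777466, -0.265002965927124), (0.11184698343276978, 0.08037236332893372), 72.9341812133789) handle top ((0.6709607839584351, -0.24404385685920715), (0.02657141350209713, 0.01208440400660038), 73.79820251464844) [0.0934 0.0969]
scene 631 slope deg x,y [-1.0238 -0.5929] z 0.060684380951534965 rect ((0.6668636202812195, -0.26594313979148865), (0.11675124615430832, 0.08309584110975266), 75.41038513183594) handle top ((0.67543625831604, -0.24287784099578857), (0.02483477257192135, 0.011733020655810833), 76.6556396484375) [0.0911 0.0945]
```

View pics/r1.png

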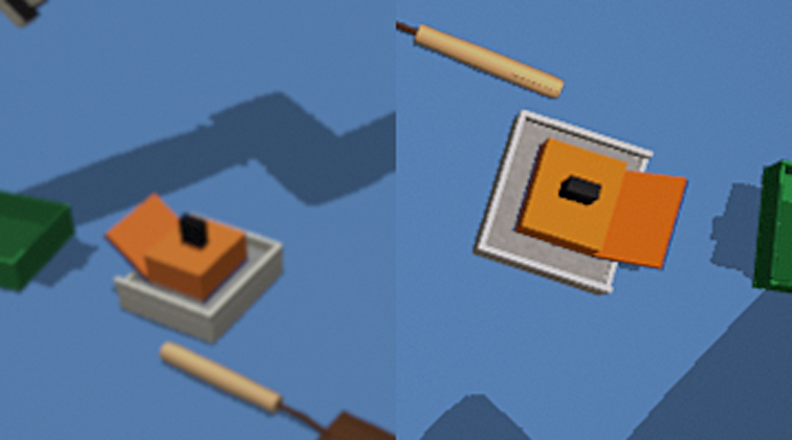

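The pair rests closed in the tray after release. The handle top is at (0.671, -0.244), z 0.096, which agrees with the expected 0.095. Next I grip the handle and lift straight up.

Run:
```python
from h import *
np.set_printoptions(precision=3,suppress=True)
H=np.array([.6713,-.2437,.086])
q0=robot.read_qpos();best=None
for s in(1,-1):
    y=s*np.cross(Z,h1);T=np.stack([np.cross(y,-Z),y,-Z],1)
    q=robot.ik(H+[0,0,.10],T)
    if q is not None:
        c=np.abs(np.array(q)-q0).max();print(s,np.array(q),c)
        if best is None or c<best[0]:best=(c,T)
T=best[1];np.save("pics/T.npy",T)
robot.move_gripper(.55)
robot.goto(H+[0,0,.10],T);tcp=H-[0,0,.019]
robot.servo_line(tcp,speed=.1);print(robot.read_force())
robot.move_gripper(0);print(robot.read_grip_width()*88,robot.read_force())
robot.servo_line(tcp+[0,0,.05],speed=.03);robot.servo_line(tcp+[0,0,.16],speed=.1)
print(robot.read_force(),robot.read_t(),robot.read_grip_width()*88)
for n in("scene","top"):
    p,d=robot.grab_frame(n);np.save(f"pics/u_{n}.npy",d);cv2.imwrite(f"pics/u_{n}.png",p[:,:,::-1])
a=cv2.imread("pics/u_scene.png")[120:320,80:260];b=cv2.imread("pics/u_top.png")[100:300,320:500]
cv2.imwrite("pics/u1.png",cv2.resize(np.hstack([a,b]),None,fx=2.2,fy=2.2,interpolation=2))
```

```text
1 [ -4.373  25.567   3.062   0.    -67.495 -12.627] 118.64702858759686
-1 [ -4.373  25.567   3.062   0.    -67.495 167.373] 61.35297141240312
[0.416 0.024 0.258]
14.201121098121087 [-0.803  0.377 -0.833]
[-0.31  -0.49  -0.801] 25.1917 13.590451637760475
```

View pics/u1.png

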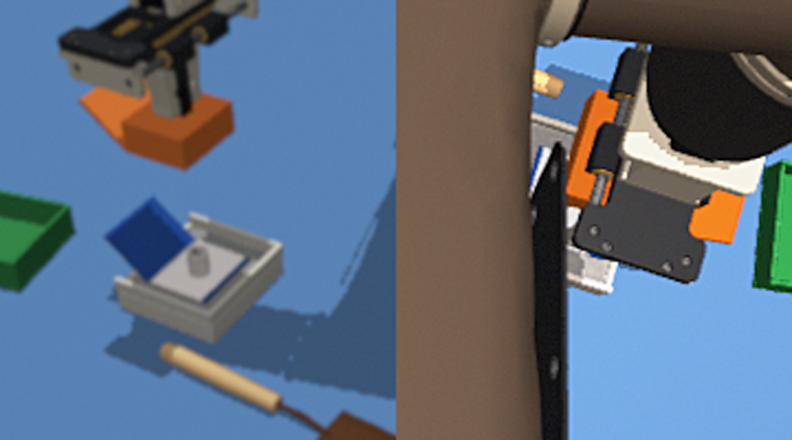

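The heat sink stands upright on the cover, at (199,262) in the scene crop, and the rack came off cleanly. I'll set it down on the clear table.

Run:
```python
from h import *
np.set_printoptions(precision=3,suppress=True)
T=np.load("pics/T.npy");p=np.array([.62,.03,0])
robot.goto(p+[0,0,.227],T);robot.servo_line(p+[0,0,.047],speed=.12);robot.dwell(.2)
f0=robot.read_force()
for k in range(12):
    z=.045-.001*k;robot.servo_line(p+[0,0,z],speed=.02);df=(robot.read_force()-f0)[2]
    if df>2:break
print(z,df,robot.read_grip_width()*88)
robot.move_gripper(.4);robot.dwell(.2);robot.servo_line(p+[0,0,.2],speed=.1)
robot.goto(np.array([.45,.15,.35]),T)
robot.dwell(.3);print(robot.read_t(),robot.read_force())
for n in("scene","top"):
    q,d=robot.grab_frame(n);np.save(f"pics/e_{n}.npy",d);cv2.imwrite(f"pics/e_{n}.png",q[:,:,::-1])
a=cv2.imread("pics/e_scene.png")[150:320,100:400];b=cv2.imread("pics/e_top.png")[100:270,200:500]
cv2.imwrite("pics/e1.png",cv2.resize(np.vstack([a,b]),None,fx=1.7,fy=1.7,interpolation=2))
X=cloud("top",np.load("pics/e_top.npy"));m=(np.linalg.norm(X[...,:2]-TR[:2],axis=2)<.05)
Q=X[m];print("plate z",np.median(Q[:,2]));S=Q[(Q[:,2]>.048)&((Q[:,:2]-TR[:2])@h1[:2]>-.03)];print("sink",np.median(S,0),np.percentile(S[:,2],90),cv2.minAreaRect(S[S[:,2]>.052][:,:2].astype(np.float32)))
```

```text
0.039 2.5206254776347956 13.72365410497746
33.85 [-0.38   0.041  0.348]
plate z 0.02806756822078363
sink [ 0.675 -0.243  0.054] 0.05568158337826875 ((0.674919843673706, -0.24297137558460236), (0.019764844328165054, 0.0216190367937088), 81.16706085205078)
```

View pics/e1.png

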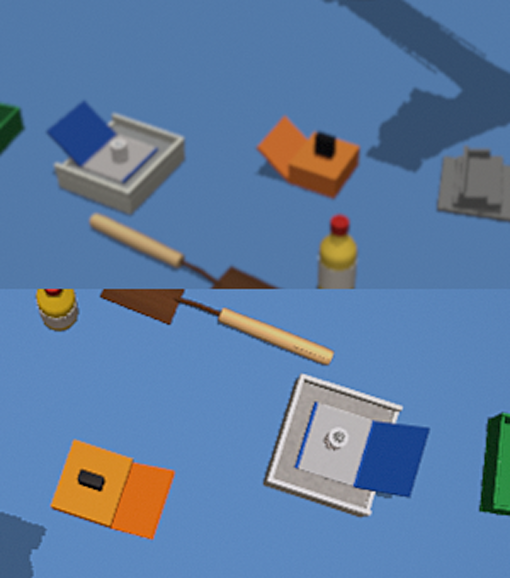

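The cover lies flat and centred in the tray with the heat sink upright on it, its top at z 0.055. The rack rests on the table, with its handle at (91,480) in the lower crop, and the robot is clear of everything.

```bash
python3 -c "
from rig import robot
print(robot.job_done())"
```

```text
the job is handed in; nothing more can be done
None
```

I handed the job in at about 34 s: in the last pictures the cover lay flat and centred in the tray with the heat sink upright on it, and the rack was released on the table well clear of the tray; the hand-in call returned no verdict.

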